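# Burnish the curved edge of a splint blank

## Task

Take the burnisher from its stand and rub the side of its steel shaft, held upright, along the wavy front edge of the clamped splint blank in one pass from the outer left side over the left lobe, through the hollow and over the right lobe to its outer right side, without lifting it off on the way and moving slowly (about 1 cm per second). Keep it in contact all along with light pressure, about 5 N and never over 15 N, with its round end in the gap between the blank's underside and the jig board, touching neither. Then put it back fully home in its stand and let go, leaving the other things where they are.

Things in the scene. Friction and masses are not known exactly. Their poses are not given: they have to be found in the camera images.
- jig: White board 150 (x) by 220 (y) by 12 mm, fixed; origin: centre of its underside, z up, +y its left, -x its front, facing the robot. A clamp on rubber feet holds a flat skin-coloured splint blank, underside 40 and top 48 mm above the origin. Below its front edge it is open down to the board. Grey clamp bar and black thumb nuts behind x = 25 mm reach up to 67 mm.
- lobe_left (a point): Nominal centre of the blank's left lobe: its front edge is a convex arc of radius 40 mm about this point, at (0, 50) mm in the jig's frame, 44 mm up (blank's mid-thickness). This and the next two points are fixed to the jig; the blank itself was clamped by hand and really sits up to 8 mm off in x and in y and turned up to 0.08 rad about the jig's origin: feel or see it.
- hollow (a point): Nominal centre of the hollow's concave arc, radius 30 mm, between the lobes: at (-45, -3.6) mm in the jig's frame, 44 mm up. It joins the left lobe where the edge normal is 50 degrees off the jig's -x, the right lobe where it is 43 degrees off, both smoothly. The blank is sprung: it gives 1 mm per 3 N in any horizontal direction (12 mm at most) and springs back.
- lobe_right (a point): Nominal centre of the right lobe's convex arc, radius 37.5 mm: at (4, -50) mm in the jig's frame, 44 mm up. The pass to burnish: with the shaft's centre from the jig's y = +78 mm or more (outer side of the left lobe) to y = -66 mm or less (past the crown of the right lobe).
- burnisher: Burnisher: upright blue square grip 22x22 mm, 64 mm long, sides along its x and y; below the grip a steel collar 34 mm across, 6 mm thick; below that a round steel shaft. Origin: centre of the collar's underside; the grip spans 6 to 70 mm above the origin, the shaft reaches 45 mm below it. Held near the collar and firmly it tilts least. About 0.12 kg. Stands in the stand at the start.
- burnisher_shaft: The burnisher's steel shaft, 10 mm diameter (radius 5) and rigid with the burnisher, same origin and axes. Its side does the burnishing; its force of contact with the splint is what is limited.
- burnisher_tip (a point): Lowest point of the burnisher's round-ended shaft, on its axis, 45 mm below the burnisher's origin.
- stand: Grey stand fixed to the worktop between the jig and the bag sealer: foot 60x60x8 mm, upright block 44x44 mm, its top 72 mm above the worktop, with a 17 mm hole (chamfered mouth) 64 mm deep down its middle. Origin: centre of the underside.
- stand_seat (a point): Centre of the hole's mouth, on top of the stand: the burnisher's collar rests here with its shaft in the hole (burnisher's origin coincides with this point).
- ointment_pot: Bystander: white screw-top ointment pot, 54 mm wide, 47 mm high, behind the stand. Origin: centre of its underside.
- tape_roll: Bystander: stack of white tape rolls with green flanges, 60 mm wide, 73 mm high, right of the bag sealer. Origin: centre of its underside.
- cream_tube: Bystander: white cream tube lying flat, 38x136x26 mm, near the worktop's front edge. Origin: centre of its underside.
- amber_bottle: Bystander: amber medicine bottle with white cap, 43 mm wide, 90 mm high, behind the work. Origin: centre of its underside.
Things that resemble listed ones, but are neither listed nor needed, are in the scene too. Leave any purple or red look-alike of the stand alone.

How it is judged:
On the way, in this order (a step that is already met when the one before it is completed fails the run):
1. the burnisher is drawn out of its stand (z of burnisher_tip in the frame of stand_seat above 0.015 m), for 0.2 s.
2. the shaft rubs along the splint edge with 1 N or more: outer part of the left lobe (station 1 of 8, round end in the gap under the blank, tool upright within 0.35 rad) (y of burnisher_tip in the frame of jig between 0.06 and 0.078 m and z of burnisher_tip in the frame of jig between 0.016 and 0.037 m and x of burnisher_tip in the frame of jig between -0.07 and 0.005 m and angle between burnisher's own z axis and vertical below 0.35 rad and contact force between burnisher_shaft and anything else above 1 N), for 0.4 s.
3. the shaft rubs along the splint edge with 1 N or more: crown of the left lobe (station 2 of 8, round end in the gap under the blank, tool upright within 0.35 rad) (y of burnisher_tip in the frame of jig between 0.042 and 0.06 m and z of burnisher_tip in the frame of jig between 0.016 and 0.037 m and x of burnisher_tip in the frame of jig between -0.07 and 0.005 m and angle between burnisher's own z axis and vertical below 0.35 rad and contact force between burnisher_shaft and anything else above 1 N), for 0.4 s.
4. the shaft rubs along the splint edge with 1 N or more: crown to inner side of the left lobe (station 3 of 8, round end in the gap under the blank, tool upright within 0.35 rad) (y of burnisher_tip in the frame of jig between 0.024 and 0.042 m and z of burnisher_tip in the frame of jig between 0.016 and 0.037 m and x of burnisher_tip in the frame of jig between -0.07 and 0.005 m and angle between burnisher's own z axis and vertical below 0.35 rad and contact force between burnisher_shaft and anything else above 1 N), for 0.4 s.
5. the shaft rubs along the splint edge with 1 N or more: slope into the hollow (station 4 of 8, round end in the gap under the blank, tool upright within 0.35 rad) (y of burnisher_tip in the frame of jig between 0.006 and 0.024 m and z of burnisher_tip in the frame of jig between 0.016 and 0.037 m and x of burnisher_tip in the frame of jig between -0.07 and 0.005 m and angle between burnisher's own z axis and vertical below 0.35 rad and contact force between burnisher_shaft and anything else above 1 N), for 0.4 s.
6. the shaft rubs along the splint edge with 1 N or more: hollow, left half (station 5 of 8, round end in the gap under the blank, tool upright within 0.35 rad) (y of burnisher_tip in the frame of jig between -0.012 and 0.006 m and z of burnisher_tip in the frame of jig between 0.016 and 0.037 m and x of burnisher_tip in the frame of jig between -0.07 and 0.005 m and angle between burnisher's own z axis and vertical below 0.35 rad and contact force between burnisher_shaft and anything else above 1 N), for 0.4 s.
7. the shaft rubs along the splint edge with 1 N or more: hollow, right half (station 6 of 8, round end in the gap under the blank, tool upright within 0.35 rad) (y of burnisher_tip in the frame of jig between -0.03 and -0.012 m and z of burnisher_tip in the frame of jig between 0.016 and 0.037 m and x of burnisher_tip in the frame of jig between -0.07 and 0.005 m and angle between burnisher's own z axis and vertical below 0.35 rad and contact force between burnisher_shaft and anything else above 1 N), for 0.4 s.
8. the shaft rubs along the splint edge with 1 N or more: slope up the right lobe (station 7 of 8, round end in the gap under the blank, tool upright within 0.35 rad) (y of burnisher_tip in the frame of jig between -0.048 and -0.03 m and z of burnisher_tip in the frame of jig between 0.016 and 0.037 m and x of burnisher_tip in the frame of jig between -0.07 and 0.005 m and angle between burnisher's own z axis and vertical below 0.35 rad and contact force between burnisher_shaft and anything else above 1 N), for 0.4 s.
9. the shaft rubs along the splint edge with 1 N or more: crown of the right lobe (station 8 of 8, round end in the gap under the blank, tool upright within 0.35 rad) (y of burnisher_tip in the frame of jig between -0.066 and -0.048 m and z of burnisher_tip in the frame of jig between 0.016 and 0.037 m and x of burnisher_tip in the frame of jig between -0.07 and 0.005 m and angle between burnisher's own z axis and vertical below 0.35 rad and contact force between burnisher_shaft and anything else above 1 N), for 0.4 s.
At the end, for the whole second after the job is handed in: The burnisher is back in its stand, let go and at rest: collar flat on the stand's top (within 3 mm in height), within 6 mm of the hole's centre, upright within 0.06 rad (horizontal distance between burnisher and stand_seat below 0.006 m and z of burnisher in the frame of stand_seat between -0.003 and 0.003 m and angle between burnisher's own z axis and vertical below 0.06 rad and linear speed of burnisher below 0.02 m/s and contact force between burnisher and the fingers below 0.1 N); the robot touches nothing.
It fails at once if the shaft presses harder than 15 N on anything at the jig (contact force between burnisher_shaft and anything else above 15 N and horizontal distance between burnisher_tip and jig below 0.18 m).
It fails at once if the shaft is lifted off in mid-pass, or set in from above in mid-edge (round end 50 to 80 mm above the jig's underside, x -60 to +60, y -50 to +55 mm in the jig's frame) (z of burnisher_tip in the frame of jig between 0.05 and 0.08 m and y of burnisher_tip in the frame of jig between -0.05 and 0.055 m and x of burnisher_tip in the frame of jig between -0.06 and 0.06 m).
It fails at once if a bystander is moved more than 20 mm (distance of any of ointment_pot, tape_roll, cream_tube, amber_bottle from where it was at the start of the episode above 0.02 m).
It also fails if it takes over 72 s, if anything falls off the work surface, if the arm or the gripper's body presses on something with over 40 N, if the wrist force passes 120 N, or if a joint passes its speed limit or range.

## Robot

A 7-joint arm with a two-finger parallel gripper is mounted at the origin on a cart in front of the work surface, level with it; the furniture and walls round the work are solid. World frame = base frame: x ahead of the robot, y to its left, z up, the work surface at z = 0. Lengths are in m, angles in rad, forces in N, time in s.
With the tool pointing down it reaches from about 0.425 to 0.875 m from the base axis. Payload 4.7 kg.
Tool frame: the origin (TCP) lies midway between the tips of the shut fingers; the grasp point (between the pads) lies 19 mm behind it; x points along the fingers, z is the direction in which the jaws open and shut, and the axes are right-handed (so a half turn about x gives the same grasp; the last joint's range is limited). The gripper opens to 87 mm and grips with 3 to 60 N. Pads are 19 mm wide; open, the fingers measure 117 mm over their backs; the gripper's body (75 mm by 190 mm) begins 51 mm behind the grasp point.
Start: joints at [-1.319, 0.321, -0.07, 1.45, 0.023, 1.371, -0.057], TCP at [0.153, 0.632, 0.223] pointing down, gripper open.
Joint ranges: [-2.86, 2.86], [-0.3, 2.09], [-1.38, 1.24], [0.06, 2.45], [-1.56, 4.7], [0.09, 2.05], [-2.69, 2.69]. Speed limits (rad/s): [2.57, 2.57, 3.14, 3.14, 3.14, 3.14, 3.14].

## Interface

Orientations are given as a 3x3 rotation matrix whose columns are the frame's x, y, z axes.
In Python, from cell import ctrl gives the robot as it stands.
- The arm moves only by the tool arm_command, never from a script. Its argument "series" is a list of rows, each a list of 5 numbers: the opening, from -1 (shut) to 1 (fully open), so that 0 is half open, then the shift along the tool's x, y, z as a fraction of full scale, then the turn about the tool's x as a fraction of full scale. In form: [[hand, x, y, z, roll], ...]. A call has 1 to 20 rows; each row is the pose to reach, as a shift and turn from the pose commanded when the call began, along the tool's axes at that moment; what a row does not reach only later rows make up. Full scale, the value 1, is 10 cm for a shift and 90 degrees for a turn. A row lasts 1/10 s, in which the tool goes at most 50 mm and 8.59 degrees, less where a joint would pass 70% of its speed; a pose out of reach is approached as far as the arm can. A call with a number of a shift or a turn outside -1 to 1 is refused whole. A call with a gripper value outside its range is refused whole. The fingers move at their own pace and stop on an object; the grip force is fixed at half the most. Time passes only in rows, so rows that repeat a pose let the fingers close. It gives the time, the measured TCP pose, the force and the opening at its end, in the units of the state.
- ctrl.sense(): the state, without advancing time (a new reading comes with each control period).
- ctrl.read_camera(name): name is "side" or "top"; returns (picture, depth): 384x512x3 uint8, blue, green, red; 384x512 float32, m along the optical axis (not along the pixel's ray), 0 where there is no reading.
- ctrl.camera_params(name): a dict with "fx", "fy", "cx", "cy" (pixels), "distortion" ([k1, k2, p1, p2, k3] as OpenCV has them; the pictures are not rectified), "world_to_cam" (4x4, takes a point from world to camera coordinates). Camera axes: x right, y down, z forward; pixel columns grow to the right and rows downward; lengths in m; the calibration is good to about 2 mm. A picture is of the moment at which its call begins. camera_params takes no time and is no camera call.
- ctrl.finish_job(): hands the job in, once; it reports no verdict.
The state is a dict: "time_s": time; "joints": joint angles; "qvel": joint speeds; "effort": joint torques, N m; "tool_pos": TCP position; "tcp_rot": TCP orientation; "wrist_force": force on the tool from outside, world axes, zero at the start; "torque": the same for the moment, N m; "width": finger opening in m.
Only numpy, scipy, OpenCV 4.12 (cv2) and the standard library are available. Lean on these libraries where they do the work, as an engineer would, in place of code of your own. Each camera call takes 0.05 s, during which the arm holds its last target. There are 200 camera calls.

## Working session

There is one attempt and no reset: what is moved stays moved. The work goes in short steps, Python scripts to look and compute and a tool call to move; the robot and the scene stay as the last step left them, time stands still between calls to the robot, and variables do not carry over. Pictures are saved under pics/ and viewed, about 8 in all and at most 12, crops included, and the job is handed in when it is done.

Besides the shell and the picture viewer there is one more tool, called as name([rows], argument=value, ...), one row to a line, values as JSON. arm_command: Moves the arm, as the interface text tells. Shift numbers are shares of 10 cm and turn numbers shares of 90 degrees, none past 1 either way. Its arguments: {"type":"object","properties":{"series":{"type":"array"}},"required":["series"]}

```bash
mkdir -p pics; ls; cat > h.py <<'E'
import numpy as np,cv2
from cell import ctrl
def cam(n):
    p=ctrl.camera_params(n);K=np.array([[p['fx'],0,p['cx']],[0,p['fy'],p['cy']],[0,0,1]]);return K,np.array(p['distortion'],float),np.array(p['world_to_cam'])
def ray(n,uv):
    K,d,T=cam(n);u=cv2.undistortPoints(np.array(uv,float).reshape(-1,1,2),K,d)[:,0]
    R=T[:3,:3];return -R.T@T[:3,3],np.c_[u,np.ones(len(u))]@R
def onz(n,uv,z):
    c,d=ray(n,uv);return c+d*((z-c[2])/d[:,2])[:,None]
def proj(n,P):
    K,d,T=cam(n);return cv2.projectPoints(np.array(P,float).reshape(-1,3),cv2.Rodrigues(T[:3,:3])[0],T[:3,3],K,d)[0][:,0]
def st():
    s=ctrl.sense();print({k:np.round(v,4).tolist() for k,v in s.items() if k not in('qvel','effort')});return s
E
python3 - <<'E'
from h import *
st()
for n in('top','side'):
    im,d=ctrl.read_camera(n);cv2.imwrite(f'pics/{n}0.png',im);np.save(f'{n}0.npy',d)
    K,D,T=cam(n);print(n,K.round(1).tolist(),D,(-T[:3,:3].T@T[:3,3]).round(3),T[:3,:3].round(2).tolist())
a=cv2.imread('pics/top0.png');b=cv2.imread('pics/side0.png')
E
```

```text
pics
{'time_s': 0.0, 'joints': [-1.3189, 0.3218, -0.0701, 1.4517, 0.0226, 1.3708, -0.0569], 'tool_pos': [0.153, 0.6312, 0.2215], 'tcp_rot': [[-0.0003, -0.9719, 0.2355], [-0.0019, 0.2355, 0.9719], [-1.0, -0.0001, -0.0019]], 'wrist_force': [0.3717, 0.21, -0.432], 'torque': [-0.0075, -0.0181, 0.0118], 'width': 0.0869}
top [[488.5, 0.0, 251.1], [0.0, 488.5, 192.3], [0.0, 0.0, 1.0]] [-0.02470357  0.          0.          0.          0.        ] [0.353 0.196 1.423] [[-0.03, -1.0, -0.0], [-0.99, 0.03, -0.16], [0.16, -0.0, -0.99]]
side [[451.9, 0.0, 252.9], [0.0, 451.9, 191.6], [0.0, 0.0, 1.0]] [-0.05808903  0.          0.          0.          0.        ] [ 0.072 -0.616  0.837] [[0.83, -0.55, 0.01], [-0.34, -0.53, -0.78], [0.44, 0.64, -0.63]]
```

View pics/top0.png

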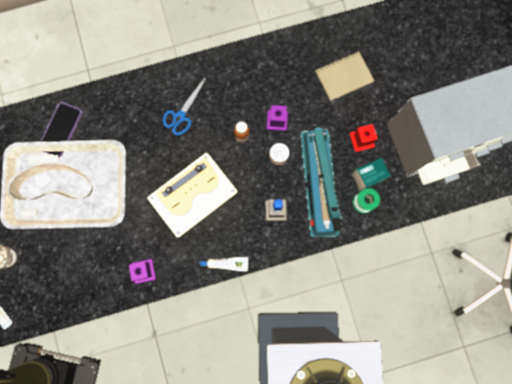

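View pics/side0.png

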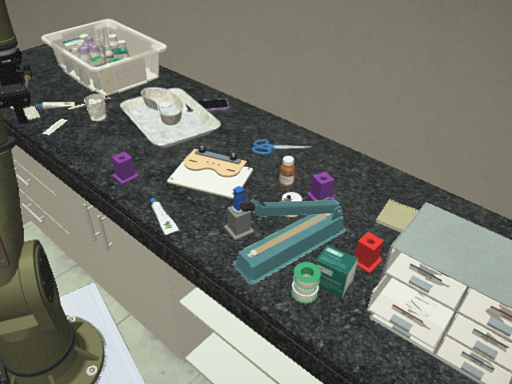

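The stand with the blue-gripped burnisher is at top px (277,208) and side px (238,215). The jig is at top (193,195) and side (211,172). Look-alikes are purple stands at top (278,118) and (142,271) and a red one at (364,138). I choose the grey one between the jig and the teal bag sealer, and check it in a crop.

```bash
python3 - <<'E'
from h import *
a=cv2.imread('pics/top0.png');b=cv2.imread('pics/side0.png')
A=cv2.resize(a[145:245,140:300],(800,500),interpolation=cv2.INTER_CUBIC)
B=cv2.resize(b[140:250,160:270],(600,600),interpolation=cv2.INTER_CUBIC)
cv2.imwrite('pics/A.png',A);cv2.imwrite('pics/B.png',B)
# blue grip
for n,im,c in(('top',a,(277,206)),('side',b,(238,196))):
    h=cv2.cvtColor(im,cv2.COLOR_BGR2HSV);m=cv2.inRange(h,(105,120,60),(125,255,255))
    k,l,s,ce=cv2.connectedComponentsWithStats(m)
    for i in range(1,k):
        if np.hypot(*(ce[i]-c))<25 and s[i][4]>5: print(n,s[i],ce[i])
h=cv2.cvtColor(a,cv2.COLOR_BGR2HSV);m=cv2.inRange(h,(0,0,150),(40,130,255));m[:, :140]=0
k,l,s,ce=cv2.connectedComponentsWithStats(m);i=l[215,180];print(s[i])
cnt=max(cv2.findContours((l==i).astype(np.uint8),0,1)[0],key=cv2.contourArea)
r=cv2.minAreaRect(cnt);bx=cv2.boxPoints(r);print(bx);print(onz('top',bx,.012).round(4))
d=np.load('top0.npy');print(d[215,180],d[206,277])
E
```

```text
top [274 199   8  11  77] [277.57142857 203.92207792]
side [233 186  11  24 191] [238.02094241 196.76963351]
[ 147  153   91   85 3621]
[[145.57623 197.24908]
 [206.46841 150.40894]
 [238.1041  191.53534]
 [177.21191 238.37549]]
[[0.5766 0.5027 0.012 ]
 [0.7127 0.323  0.012 ]
 [0.5866 0.2316 0.012 ]
 [0.4541 0.4101 0.012 ]]
1.3809361 1.2938144
```

View pics/A.png

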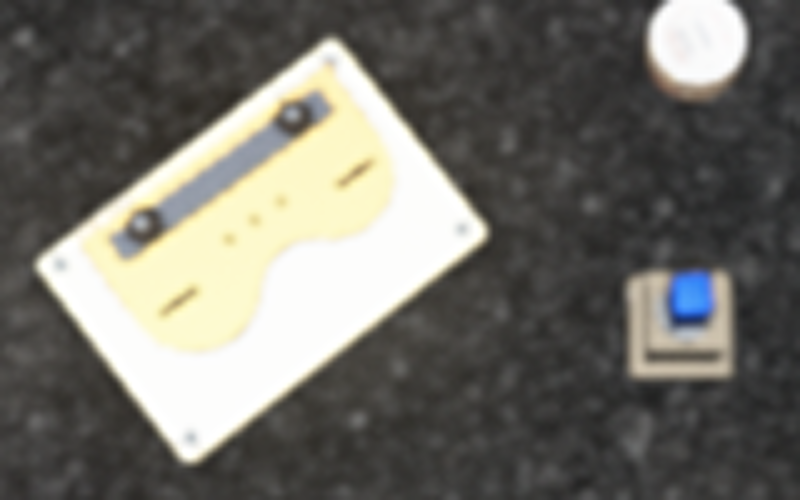

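View pics/B.png

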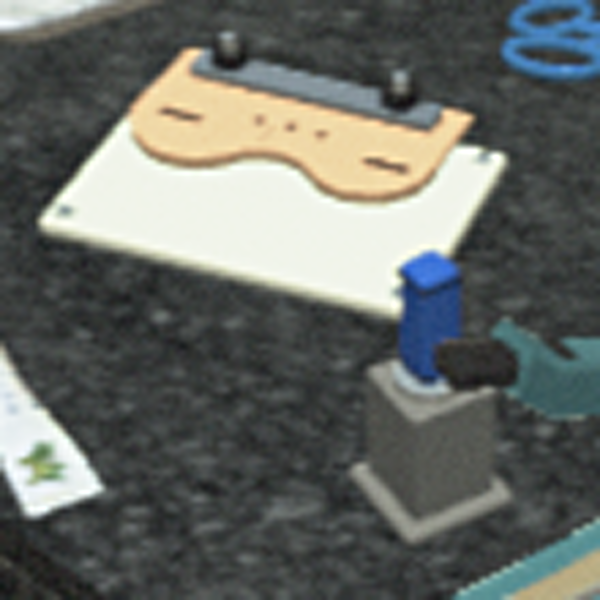

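Crop A confirms it: the grey stand (crop px 683,325) with blue grip and steel collar. The jig and blank are clear, and in the side view the sealer's black handle passes near the grip. Next I measure the blank edge, the jig, the grip, and the lever height.

```bash
cat > m.py <<'E'
from h import *
from scipy.optimize import least_squares
a=cv2.imread('pics/top0.png');b=cv2.imread('pics/side0.png')
U=6
def contour(im,box,fn):
    x0,y0,x1,y1=box;c=cv2.resize(im[y0:y1,x0:x1],None,fx=U,fy=U,interpolation=cv2.INTER_CUBIC)
    m=fn(c);k,l,s,ce=cv2.connectedComponentsWithStats(m);i=1+np.argmax(s[1:,4]);m=(l==i).astype(np.uint8)
    ct=max(cv2.findContours(m,0,1)[0],key=cv2.contourArea)[:,0].astype(float)
    return (ct+.5)/U-.5+[x0,y0]
white=lambda c:cv2.inRange(c,(100,110,110),(255,255,255))
hsv=lambda lo,hi:(lambda c:cv2.inRange(cv2.cvtColor(c,cv2.COLOR_BGR2HSV),lo,hi))
def rect(P):
    r=cv2.minAreaRect(P[:,:2].astype(np.float32)*1000);return np.round(r[0],1),np.round(r[1],1),round(r[2],2)
bt=contour(a,(140,145,245,245),white);bs=contour(b,(160,140,260,205),white)
print('board top',rect(onz('top',bt,.012)));print('board side',rect(onz('side',bs,.012)))
E
cat >> m.py <<'E'
st_=contour(a,(262,195,292,225),lambda c:cv2.inRange(c,(70,80,80),(255,255,255)))
print('stand foot',rect(onz('top',st_,.008)))
gt=contour(a,(268,192,288,214),hsv((100,130,60),(128,255,255)));gs=contour(b,(226,178,254,215),hsv((100,130,60),(128,255,255)))
print('grip top mask',gt.min(0),gt.max(0),rect(onz('top',gt,.142)));print(gs.min(0),gs.max(0))
print('sat top/side blank, board:')
for im,pts in((a,((185,205),(215,180),(215,205))),(b,((205,165),(235,170),(200,182)))):
    print([cv2.cvtColor(im,cv2.COLOR_BGR2HSV)[v,u].tolist() for u,v in pts])
# cloud of tall points near the stand, from both depths
for n in('top','side'):
    d=np.load(n+'0.npy');K,D,T=cam(n);v,u=np.mgrid[:384,:512]
    x=cv2.undistortPoints(np.c_[u.ravel(),v.ravel()].astype(float).reshape(-1,1,2),K,D)[:,0]
    P=np.c_[x,np.ones(len(x))]*d.ravel()[:,None];P=(P-T[:3,3])@T[:3,:3]
    for lo,hi in((.03,.1),(.1,.15),(.15,.25)):
        q=P[(d.ravel()>0)&(P[:,2]>lo)&(P[:,2]<hi)&(P[:,0]>.4)&(P[:,0]<.72)&(P[:,1]>-.05)&(P[:,1]<.25)]
        print(n,lo,len(q),[tuple(np.round(q[(q[:,0]>e)&(q[:,0]<e+.04)][:,1].min(),3) if ((q[:,0]>e)&(q[:,0]<e+.04)).any() else 9 for _ in[0])+tuple(np.round(q[(q[:,0]>e)&(q[:,0]<e+.04)][:,1].max(),3) if ((q[:,0]>e)&(q[:,0]<e+.04)).any() else 9 for _ in[0]) for e in np.arange(.4,.72,.04)])
E
python3 m.py
```

```text
board top (array([582.3, 366.9]), array([157. , 226.3]), 36.78)
board side (array([593.2, 372.4]), array([195.5, 225.4]), 35.86)
stand foot (array([532.5, 123.7]), array([65.1, 68.4]), 89.62)
grip top mask [273.58333333 198.91666667] [281.75       208.91666667] (array([529.2, 124.4]), array([21.6, 26.7]), 88.54)
[232.75       186.08333333] [243.91666667 209.08333333]
sat top/side blank, board:
[[28, 46, 253], [28, 53, 253], [60, 1, 254]]
[[21, 78, 240], [19, 84, 233], [40, 9, 244]]
top 0.03 1783 [(9, 9), (np.float64(-0.045), np.float64(0.021)), (np.float64(-0.032), np.float64(0.145)), (np.float64(-0.016), np.float64(0.145)), (np.float64(-0.006), np.float64(0.038)), (np.float64(-0.037), np.float64(0.038)), (np.float64(-0.037), np.float64(0.131)), (np.float64(-0.034), np.float64(0.136))]
top 0.1 480 [(9, 9), (9, 9), (np.float64(0.115), np.float64(0.132)), (np.float64(0.112), np.float64(0.134)), (np.float64(0.002), np.float64(0.013)), (np.float64(-0.021), np.float64(0.013)), (np.float64(-0.019), np.float64(0.013)), (np.float64(-0.017), np.float64(0.013))]
top 0.15 703 [(9, 9), (np.float
[... 339 characters left out ...]
float64(0.143)), (np.float64(-0.045), np.float64(0.036)), (np.float64(-0.043), np.float64(0.023)), (np.float64(-0.041), np.float64(0.131)), (np.float64(-0.038), np.float64(0.137))]
side 0.1 600 [(9, 9), (9, 9), (np.float64(0.112), np.float64(0.131)), (np.float64(0.109), np.float64(0.133)), (np.float64(-0.024), np.float64(-0.019)), (np.float64(-0.023), np.float64(0.002)), (np.float64(-0.021), np.float64(0.006)), (np.float64(-0.019), np.float64(0.01))]
side 0.15 767 [(9, 9), (np.float64(-0.029), np.float64(-0.006)), (np.float64(-0.03), np.float64(-0.004)), (np.float64(-0.027), np.float64(-0.004)), (np.float64(-0.024), np.float64(0.015)), (np.float64(-0.022), np.float64(0.011)), (9, 9), (9, 9)]
```

```bash
cat > m2.py <<'E'
import io,contextlib
with contextlib.redirect_stdout(io.StringIO()): from m import *
for g in((.531,.1245),(.531,.122),(.529,.124)):
  for n,o in(('top',gt),('side',gs)):
    C=[(g[0]+i*.011,g[1]+j*.011,z) for i in(-1,1) for j in(-1,1) for z in(.078,.142)];p=proj(n,C);print(g,n,p.min(0).round(1),p.max(0).round(1),'seen',o.min(0).round(1),o.max(0).round(1))
# blank
J0=np.array([.5823,.3669]);yaw=.642
def tojig(P,o=J0,y=yaw):
    c,s=np.cos(y),np.sin(y);return (P[:,:2]-o)@np.array([[c,-s],[s,c]])
def edge(L):  # signed outward distance of points (nominal blank frame, mm) from front edge
    A,B,H=np.array([0,50.]),np.array([4,-50.]),np.array([-45,-3.6])
    dA=np.linalg.norm(L-A,axis=1)-40;dB=np.linalg.norm(L-B,axis=1)-37.5;dH=30-np.linalg.norm(L-H,axis=1)
    yl=50-40*np.sin(np.radians(50));yr=-50+37.5*np.sin(np.radians(43))
    return np.where(L[:,1]>yl,dA,np.where(L[:,1]<yr,dB,dH))
def fit(J):  # J mm in jig frame; blank pose dx,dy,th about jig origin
    def un(p):
        c,s=np.cos(p[2]),np.sin(p[2]);return (J-p[:2])@np.array([[c,-s],[s,c]])
    p=np.zeros(3)
    for _ in range(5):
        N=un(p);k=(N[:,0]<2)&(N[:,1]<78)&(N[:,1]>-75)&(abs(edge(N))<8)
        r=least_squares(lambda q:edge(un(q)[k]),p,loss='soft_l1');p=r.x
    return p,k.sum(),np.sqrt((edge(un(p)[k])**2).mean()),edge(un(p)[k]).max()
if __name__=='__main__':
  for n,im,box in(('top',a,(140,145,245,245)),('side',b,(165,145,262,190))):
    for smin in(20,28,36):
      ct=contour(im,box,hsv((8,smin,150),(45,255,255)))
      for z in (.048,.040):
        print(n,smin,z,*[np.round(v,3) for v in fit(tojig(onz(n,ct,z))*1000)])
E
python3 m2.py
```

```text
(0.531, 0.1245) top [272.3 199. ] [281.9 210.5] seen [273.6 198.9] [281.8 208.9]
(0.531, 0.1245) side [231.6 183.9] [243.9 211.3] seen [232.8 186.1] [243.9 209.1]
(0.531, 0.122) top [273.2 199. ] [282.8 210.4] seen [273.6 198.9] [281.8 208.9]
(0.531, 0.122) side [232.1 184.5] [244.5 211.8] seen [232.8 186.1] [243.9 209.1]
(0.529, 0.124) top [272.5 199.8] [282.1 211.2] seen [273.6 198.9] [281.8 208.9]
(0.529, 0.124) side [231.  184.3] [243.3 211.7] seen [232.8 186.1] [243.9 209.1]
top 20 0.048 [-9.367 -0.036 -0.014] 75 2.49 2.144
top 20 0.04 [-5.977 -0.317 -0.015] 75 3.57 -0.06
top 28 0.048 [ 0.13  -6.367 -0.03 ] 327 0.559 1.185
top 28 0.04 [ 1.613 -6.343 -0.029] 324 0.484 1.094
top 36 0.048 [ 0.966 -6.4   -0.03 ] 330 0.691 1.622
top 36 0.04 [ 2.451 -6.383 -0.03 ] 327 0.619 1.529
side 20 0.048 [-10.452 -12.419  -0.034] 296 0.662 1.56
side 20 0.04 [-0.784 -7.612 -0.034] 293 0.68 1.481
side 28 0.048 [ -9.08  -11.967  -0.034] 297 0.665 1.874
side 28 0.04 [ 0.609 -7.212 -0.034] 292 0.66 1.735
side 36 0.048 [ -8.124 -12.054  -0.033] 297 0.553 1.755
side 36 0.04 [ 1.587 -7.265 -0.033] 294 0.535 1.674
```

Both views agree on the blank pose in the jig frame: about (0.8, -6.8) mm, -0.031 rad. The grip is at about (0.531, 0.1235), which makes the stand's position and heights plausible. The sealer lever lies at y<0.015, z 0.15–0.25, so I'll grip with the jaws along world x. Moving now, with the turn included.

arm_command([
  [1, 0, -0.1, -0.08, 0.09],
  [1, 0, -0.2, -0.16, 0.18],
  [1, 0, -0.3, -0.24, 0.27],
  [1, 0, -0.4, -0.32, 0.36],
  [1, 0, -0.5, -0.4, 0.45],
  [1, 0, -0.6, -0.5, 0.54],
  [1, 0, -0.7, -0.6, 0.63],
  [1, 0, -0.8, -0.7, 0.72],
  [1, 0, -0.9, -0.8, 0.8],
  [1, 0, -0.97, -0.81, 0.85],
  [1, 0, -0.97, -0.81, 0.85],
])

```text
time_s: 1.2
tool_pos: [0.2296, 0.5292, 0.2223]
tcp_rot: [[0.0, 0.005, 1.0], [-0.001, 1.0, -0.005], [-1.0, -0.001, 0.0]]
wrist_force: [0.3, 0.3, -0.3]
width: 0.0869
```

arm_command([
  [1, 0, -0.33, 0.25, 0],
  [1, 0, -0.66, 0.5, 0],
  [1, 0, -1, 0.75, 0],
])

```text
time_s: 1.5
tool_pos: [0.3031, 0.4294, 0.2222]
tcp_rot: [[-0.0, -0.002, 1.0], [-0.0, 1.0, 0.002], [-1.0, -0.0, -0.0]]
wrist_force: [-0.3, 0.5, 0.3]
width: 0.087
```

arm_command([
  [1, 0, -0.33, 0.25, 0],
  [1, 0, -0.66, 0.5, 0],
  [1, 0, -1, 0.75, 0],
])

```text
time_s: 1.8
tool_pos: [0.3782, 0.329, 0.2225]
tcp_rot: [[-0.0, -0.001, 1.0], [0.0, 1.0, 0.001], [-1.0, 0.0, -0.0]]
wrist_force: [0.5, 0.6, -1.0]
width: 0.087
```

arm_command([
  [1, 0, -0.33, 0.25, 0],
  [1, 0, -0.66, 0.5, 0],
  [1, 0, -1, 0.75, 0],
])

```text
time_s: 2.1
tool_pos: [0.4531, 0.229, 0.2225]
tcp_rot: [[0.0, -0.001, 1.0], [0.001, 1.0, 0.001], [-1.0, 0.001, 0.0]]
wrist_force: [-0.1, 0.7, -0.5]
width: 0.0869
```

arm_command([
  [1, 0, -0.33, 0.25, 0],
  [1, 0, -0.66, 0.5, 0],
  [1, 0, -1, 0.75, 0],
  [1, 0, -1, 0.75, 0],
  [1, 0, -1, 0.75, 0],
])

```text
time_s: 2.6
tool_pos: [0.5275, 0.1292, 0.2222]
tcp_rot: [[-0.001, 0.003, 1.0], [0.0, 1.0, -0.003], [-1.0, 0.0, -0.001]]
wrist_force: [0.6, 0.9, 0.1]
width: 0.0872
```

arm_command([
  [1, 0.2, -0.057, 0.035, 0],
  [1, 0.4, -0.057, 0.035, 0],
  [1, 0.6, -0.057, 0.035, 0],
  [1, 0.6, -0.057, 0.035, 0],
])

```text
time_s: 3.0
tool_pos: [0.528, 0.1257, 0.1597]
tcp_rot: [[-0.006, -0.002, 1.0], [-0.001, 1.0, 0.002], [-1.0, -0.001, -0.006]]
wrist_force: [0.9, -0.3, 0.2]
width: 0.087
```

```bash
python3 - <<'E'
from h import *
st();im,d=ctrl.read_camera('side');cv2.imwrite('pics/c.png',cv2.resize(im[130:250,180:300],(600,600),interpolation=cv2.INTER_CUBIC))
E
```

```text
{'time_s': 3.0, 'joints': [-0.8024, 0.1475, 0.5701, 1.8158, -0.085, 1.2085, -0.2044], 'tool_pos': [0.528, 0.1257, 0.1597], 'tcp_rot': [[-0.0057, -0.0022, 1.0], [-0.0013, 1.0, 0.0022], [-1.0, -0.0013, -0.0057]], 'wrist_force': [0.8874, -0.2766, 0.1554], 'torque': [-0.0839, 0.097, -0.0028], 'width': 0.087}
```

View pics/c.png

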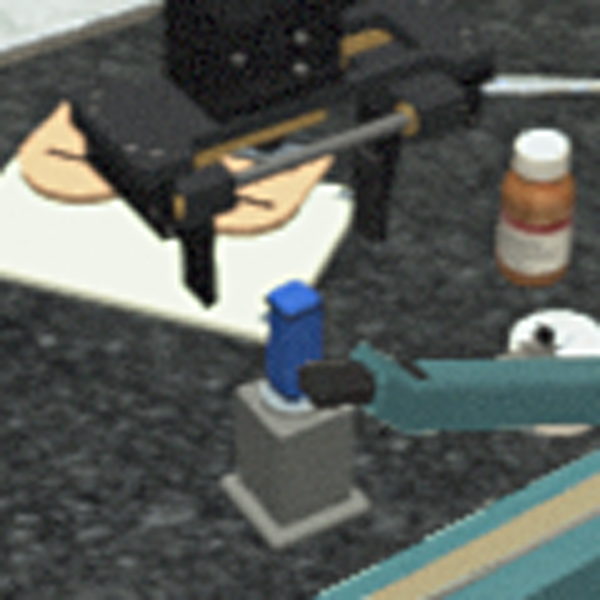

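The fingertips straddle the blue grip (crop px 295,297), with midpoint at crop (290,267) about 18 mm above it. That is well aligned, so I descend and close.

arm_command([
  [1, 0.2, 0, 0, 0],
  [1, 0.4, 0, 0, 0],
  [1, 0.6, 0, 0, 0],
  [1, 0.75, 0, 0, 0],
  [1, 0.8, 0, 0, 0],
  [1, 0.8, 0, 0, 0],
  [1, 0.8, 0, 0, 0],
])

```text
time_s: 3.75
tool_pos: [0.5317, 0.1242, 0.0836]
tcp_rot: [[0.001, 0.002, 1.0], [0.001, 1.0, -0.002], [-1.0, 0.001, 0.001]]
wrist_force: [-0.2, 0.4, 0.5]
width: 0.0871
```

arm_command([
  [1, 0.03, 0, 0, 0],
  [-1, 0.03, 0, 0, 0],
  [-1, 0.03, 0, 0, 0],
  [-1, 0.03, 0, 0, 0],
  [-1, 0.03, 0, 0, 0],
  [-1, 0.03, 0, 0, 0],
  [-1, 0.03, 0, 0, 0],
  [-1, 0.03, 0, 0, 0],
  [-1, 0.03, 0, 0, 0],
  [-1, 0.03, 0, 0, 0],
  [-1, 0.03, 0, 0, 0],
])

```text
time_s: 4.85
tool_pos: [0.5309, 0.1238, 0.0796]
tcp_rot: [[-0.0, 0.002, 1.0], [0.0, 1.0, -0.002], [-1.0, 0.0, -0.0]]
wrist_force: [-0.1, 0.0, -0.0]
width: 0.0224
```

Gripped (22.4 mm). The home TCP is (0.5309, 0.1238, 0.0796). Lift out.

arm_command([
  [-1, -0.1, 0, 0, 0],
  [-1, -0.3, 0, 0, 0],
  [-1, -0.5, 0, 0, 0],
  [-1, -0.7, 0, 0, 0],
  [-1, -0.9, 0, 0, 0],
  [-1, -0.9, 0, 0, 0],
  [-1, -0.9, 0, 0, 0],
])

```text
time_s: 5.55
tool_pos: [0.5309, 0.1239, 0.1696]
tcp_rot: [[0.0, 0.002, 1.0], [0.001, 1.0, -0.002], [-1.0, 0.001, 0.0]]
wrist_force: [-0.3, 0.7, -1.4]
width: 0.0222
```

arm_command([
  [-1, 0, 0.25, 0, 0],
  [-1, 0, 0.5, 0, 0],
  [-1, 0, 0.75, 0, 0],
  [-1, 0, 1, 0, 0],
])

```text
time_s: 5.95
tool_pos: [0.5301, 0.2243, 0.1678]
tcp_rot: [[-0.002, 0.002, 1.0], [-0.001, 1.0, -0.002], [-1.0, -0.001, -0.002]]
wrist_force: [0.6, 0.0, -1.1]
width: 0.0218
```

arm_command([
  [-1, 0, 0.25, -0.1, 0],
  [-1, 0, 0.5, -0.2, 0],
  [-1, 0, 0.75, -0.2, 0],
  [-1, 0, 1, -0.2, 0],
])

```text
time_s: 6.35
tool_pos: [0.5101, 0.3244, 0.1677]
tcp_rot: [[-0.002, 0.002, 1.0], [-0.002, 1.0, -0.002], [-1.0, -0.002, -0.002]]
wrist_force: [0.4, -0.1, -1.0]
width: 0.0221
```

arm_command([
  [-1, 0, 0.25, 0, 0],
  [-1, 0, 0.5, 0, 0],
  [-1, 0, 0.75, 0, 0],
  [-1, 0, 1, 0, 0],
  [-1, 0, 1, 0, 0],
  [-1, 0, 1, 0, 0],
  [-1, 0, 1, 0, 0],
])

```text
time_s: 7.05
tool_pos: [0.5118, 0.422, 0.1685]
tcp_rot: [[-0.001, 0.004, 1.0], [-0.002, 1.0, -0.004], [-1.0, -0.002, -0.001]]
wrist_force: [-0.1, -0.5, -1.0]
width: 0.0223
```

```bash
python3 - <<'E'
from h import *
st();im,d=ctrl.read_camera('side');cv2.imwrite('pics/d.png',cv2.resize(im[90:210,130:250],(600,600),interpolation=cv2.INTER_CUBIC));cv2.imwrite('pics/d_raw.png',im)
E
```

```text
{'time_s': 7.05, 'joints': [-1.0479, 0.3947, 0.4162, 1.4985, -0.1616, 1.2846, -0.6179], 'tool_pos': [0.5118, 0.422, 0.1685], 'tcp_rot': [[-0.0009, 0.0038, 1.0], [-0.0021, 1.0, -0.0038], [-1.0, -0.0021, -0.0009]], 'wrist_force': [-0.1189, -0.4869, -1.0051], 'torque': [-0.1402, 0.0282, 0.0209], 'width': 0.0223}
```

View pics/d.png

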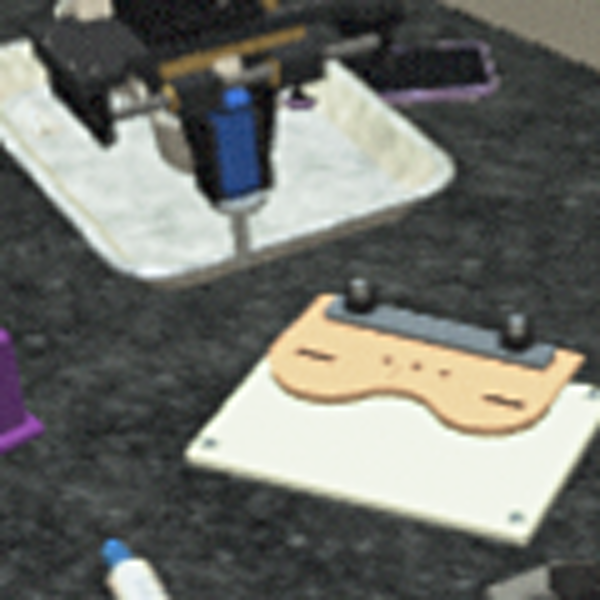

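The burnisher is held upright with its tip at crop px (241,252), over clear space left of the blank. I check the tip's projection, build the path helper, and lower it.

arm_command([
  [-1, 0.2, 0.03, 0, 0],
  [-1, 0.4, 0.03, 0, 0],
  [-1, 0.6, 0.03, 0, 0],
  [-1, 0.75, 0.03, 0, 0],
  [-1, 0.85, 0.03, 0, 0],
  [-1, 0.9, 0.03, 0, 0],
  [-1, 0.9, 0.03, 0, 0],
  [-1, 0.9, 0.03, 0, 0],
  [-1, 0.9, 0.03, 0, 0],
])

```text
time_s: 8.0
tool_pos: [0.5122, 0.4273, 0.0807]
tcp_rot: [[0.001, 0.002, 1.0], [0.001, 1.0, -0.002], [-1.0, 0.001, 0.001]]
wrist_force: [0.6, -0.6, -1.8]
width: 0.022
```

```bash
cat > p.py <<'E'
from h import *
import json,os,sys
J0=np.array([.5823,.3669]);yaw=.642;Rj=np.array([[np.cos(yaw),-np.sin(yaw)],[np.sin(yaw),np.cos(yaw)]])
BP=np.array([.8,-6.8]);BT=-.031;Rb=np.array([[np.cos(BT),-np.sin(BT)],[np.sin(BT),np.cos(BT)]])
A,B,H=np.array([0,50.]),np.array([4,-50.]),np.array([-45,-3.6])
def n(t): t=np.radians(t);return np.array([-np.cos(t),np.sin(t)])
E=[(A+40*n(t),n(t)) for t in np.arange(66,-50,-.25)]+[(H-30*n(t),n(t)) for t in np.arange(-50,43,.25)]+[(B+37.5*n(t),n(t)) for t in np.arange(43,-50,-.25)]
PN=np.array([e[0] for e in E]);NN=np.array([e[1] for e in E])
def curve(delta,off=(0,0)):
    "shaft-centre curve in world m; tool axis at distance 5-delta mm outward; off: mm correction in world"
    C=((PN+NN*(5-delta))@Rb.T+BP)@Rj.T/1000+J0+np.array(off)/1000
    N=NN@Rb.T@Rj.T
    s=np.r_[0,np.cumsum(np.linalg.norm(np.diff(C,axis=0),axis=1))]*1000
    return C,N,s
def jig(w): return (np.array(w)-J0)@Rj*1000
def near(w,delta=0,off=(0,0)):
    C,N,s=curve(delta,off);i=np.argmin(np.linalg.norm(C-w,axis=1));return i,(np.array(w)-C[i])@N[i]*1000,s[i],N[i]
E
python3 - <<'E'
from p import *
print('tip pred px',proj('side',[[.5118,.422,.1159]]),'seen 177.8,140')
s=st();w=s['tool_pos'][:2];i,g,l,N=near(w);print('jig',jig(w),'gap mm to contact',g,'at s',l,'of',curve(1.7)[2][-1],N)
E
```

```text
tip pred px [[177.88171792 143.31788978]] seen 177.8,140
{'time_s': 8.0, 'joints': [-1.0377, 0.4701, 0.3964, 1.581, -0.195, 1.1278, -0.5986], 'tool_pos': [0.5122, 0.4273, 0.0807], 'tcp_rot': [[0.0014, 0.0022, 1.0], [0.0013, 1.0, -0.0022], [-1.0, 0.0013, 0.0013]], 'wrist_force': [0.5939, -0.6287, -1.7832], 'torque': [-0.1018, 0.016, -0.0147], 'width': 0.022}
jig [-19.95834858  90.34925128] gap mm to contact 7.18201884292142 at s 2.3561926210837085 of 197.54843237012008 [-0.88301085  0.46935257]
```

arm_command([
  [-1, 0.02, -0.014, 0.026, 0],
  [-1, 0.02, -0.024, 0.045, 0],
  [-1, 0.02, -0.03, 0.056, 0],
  [-1, 0.02, -0.033, 0.062, 0],
  [-1, 0.02, -0.033, 0.062, 0],
])

```text
time_s: 8.5
tool_pos: [0.5176, 0.4237, 0.0776]
tcp_rot: [[-0.0, 0.002, 1.0], [0.0, 1.0, -0.002], [-1.0, 0.0, -0.0]]
wrist_force: [-0.2, 0.7, 0.0]
width: 0.022
```

arm_command([
  [-1, 0, -0.004, 0.008, 0],
  [-1, 0, -0.007, 0.013, 0],
  [-1, 0, -0.01, 0.019, 0],
  [-1, 0, -0.01, 0.019, 0],
  [-1, 0, -0.01, 0.019, 0],
])

```text
time_s: 9.0
tool_pos: [0.5189, 0.4232, 0.0776]
tcp_rot: [[-0.001, 0.001, 1.0], [0.001, 1.0, -0.001], [-1.0, 0.001, -0.001]]
wrist_force: [-4.3, 2.2, 0.1]
width: 0.0221
```

Contact: 4.8 N along the predicted normal, within 1 mm of the model. Now I print the rows for the pass in steps.

```bash
cat > nx.py <<'E'
# usage: nx.py corr_mm(+ = press more) nrows ; keeps planned arc s and accumulated delta in s.json
from p import *
c=float(sys.argv[1]);k=int(sys.argv[2]);s=ctrl.sense();w=s['tool_pos'][:2];f=s['wrist_force']
if os.path.exists('s.json'): s0,d0=json.load(open('s.json'))
else: i,g,s0,N=near(w,1.7);d0=1.7
def pt(d,x):
    C,N,S=curve(d);S=curve(1.7)[2];return np.array([np.interp(x,S,C[:,j]) for j in(0,1)]),np.array([np.interp(x,S,N[:,j]) for j in(0,1)])
p0,N=pt(d0,s0);T=np.array([-N[1],N[0]]);print('t',round(s['time_s'],2),'s',round(s0,1),'jig',jig(w).round(1),'z',round(s['tool_pos'][2],4),'Fn',round(float(f[:2]@N),1),'Ft',round(float(f[:2]@T),1),'meas-model mm n',round(float((w-p0)@N*1000),2),'N',N.round(2),'tilt',round(float(np.arccos(-s['tcp_rot'][2][0])),3))
R=s['tcp_rot'];Y=np.array([R[0][1],R[1][1]]);Z=np.array([R[0][2],R[1][2]])
rows=[]
for j in range(1,k+1):
    d=d0+c*min(1,j/8);q,_=pt(d,s0+j);v=q-p0
    rows.append([-1,0,round(float(v@Y)*10,3),round(float(v@Z)*10,3),0])
print(rows);json.dump([s0+k,d0+c],open('n.json','w'))
E
python3 nx.py 0 15
```

```text
t 9.0 s 2.8 jig [-17.1  83. ] z 0.0776 Fn 4.8 Ft 0.0 meas-model mm n 1.03 N [-0.89  0.46] tilt 0.001
[[-1, 0, -0.009, -0.004, 0], [-1, 0, -0.018, -0.009, 0], [-1, 0, -0.027, -0.013, 0], [-1, 0, -0.036, -0.017, 0], [-1, 0, -0.046, -0.02, 0], [-1, 0, -0.055, -0.024, 0], [-1, 0, -0.065, -0.027, 0], [-1, 0, -0.074, -0.03, 0], [-1, 0, -0.084, -0.032, 0], [-1, 0, -0.093, -0.035, 0], [-1, 0, -0.103, -0.037, 0], [-1, 0, -0.113, -0.039, 0], [-1, 0, -0.123, -0.041, 0], [-1, 0, -0.133, -0.043, 0], [-1, 0, -0.143, -0.044, 0]]
```

arm_command([
  [-1, 0, -0.009, -0.004, 0],
  [-1, 0, -0.018, -0.009, 0],
  [-1, 0, -0.027, -0.013, 0],
  [-1, 0, -0.036, -0.017, 0],
  [-1, 0, -0.046, -0.02, 0],
  [-1, 0, -0.055, -0.024, 0],
  [-1, 0, -0.065, -0.027, 0],
  [-1, 0, -0.074, -0.03, 0],
  [-1, 0, -0.084, -0.032, 0],
  [-1, 0, -0.093, -0.035, 0],
  [-1, 0, -0.103, -0.037, 0],
  [-1, 0, -0.113, -0.039, 0],
  [-1, 0, -0.123, -0.041, 0],
  [-1, 0, -0.133, -0.043, 0],
  [-1, 0, -0.143, -0.044, 0],
])

```text
time_s: 10.5
tool_pos: [0.5144, 0.4099, 0.0774]
tcp_rot: [[-0.0, 0.001, 1.0], [0.002, 1.0, -0.001], [-1.0, 0.002, -0.0]]
wrist_force: [-3.4, 4.7, -0.5]
width: 0.0223
```

```bash
mv n.json s.json; python3 nx.py 0 15
```

```text
t 10.5 s 17.8 jig [-28.6  75.1] z 0.0774 Fn 4.0 Ft -4.2 meas-model mm n 1.13 N [-0.99  0.13] tilt 0.002
[[-1, 0, -0.01, -0.001, 0], [-1, 0, -0.02, -0.002, 0], [-1, 0, -0.03, -0.003, 0], [-1, 0, -0.04, -0.003, 0], [-1, 0, -0.05, -0.004, 0], [-1, 0, -0.06, -0.004, 0], [-1, 0, -0.07, -0.003, 0], [-1, 0, -0.08, -0.003, 0], [-1, 0, -0.09, -0.002, 0], [-1, 0, -0.1, -0.001, 0], [-1, 0, -0.11, -0.0, 0], [-1, 0, -0.12, 0.001, 0], [-1, 0, -0.129, 0.003, 0], [-1, 0, -0.139, 0.005, 0], [-1, 0, -0.149, 0.007, 0]]
```

arm_command([
  [-1, 0, -0.01, -0.001, 0],
  [-1, 0, -0.02, -0.002, 0],
  [-1, 0, -0.03, -0.003, 0],
  [-1, 0, -0.04, -0.003, 0],
  [-1, 0, -0.05, -0.004, 0],
  [-1, 0, -0.06, -0.004, 0],
  [-1, 0, -0.07, -0.003, 0],
  [-1, 0, -0.08, -0.003, 0],
  [-1, 0, -0.09, -0.002, 0],
  [-1, 0, -0.1, -0.001, 0],
  [-1, 0, -0.11, 0, 0],
  [-1, 0, -0.12, 0.001, 0],
])

```text
time_s: 11.7
tool_pos: [0.5141, 0.3967, 0.0769]
tcp_rot: [[-0.002, 0.001, 1.0], [0.0, 1.0, -0.001], [-1.0, 0.0, -0.002]]
wrist_force: [-4.7, 2.3, -1.4]
width: 0.0221
```

```bash
python3 - <<'E'
import json;s,d=json.load(open('s.json'));json.dump([s+12,d],open('s.json','w'))
E
python3 nx.py 0 15
```

```text
t 11.7 s 29.8 jig [-36.8  64.7] z 0.0769 Fn 4.3 Ft -3.0 meas-model mm n 1.32 N [-0.99 -0.15] tilt 0.002
[[-1, 0, -0.01, 0.002, 0], [-1, 0, -0.02, 0.003, 0], [-1, 0, -0.029, 0.005, 0], [-1, 0, -0.039, 0.008, 0], [-1, 0, -0.049, 0.01, 0], [-1, 0, -0.059, 0.013, 0], [-1, 0, -0.068, 0.016, 0], [-1, 0, -0.078, 0.019, 0], [-1, 0, -0.087, 0.023, 0], [-1, 0, -0.096, 0.026, 0], [-1, 0, -0.106, 0.03, 0], [-1, 0, -0.115, 0.034, 0], [-1, 0, -0.124, 0.038, 0], [-1, 0, -0.133, 0.043, 0], [-1, 0, -0.142, 0.047, 0]]
```

arm_command([
  [-1, 0, -0.01, 0.002, 0],
  [-1, 0, -0.02, 0.003, 0],
  [-1, 0, -0.029, 0.005, 0],
  [-1, 0, -0.039, 0.008, 0],
  [-1, 0, -0.049, 0.01, 0],
  [-1, 0, -0.059, 0.013, 0],
  [-1, 0, -0.068, 0.016, 0],
  [-1, 0, -0.078, 0.019, 0],
  [-1, 0, -0.087, 0.023, 0],
  [-1, 0, -0.096, 0.026, 0],
  [-1, 0, -0.106, 0.03, 0],
  [-1, 0, -0.115, 0.034, 0],
  [-1, 0, -0.124, 0.038, 0],
  [-1, 0, -0.133, 0.043, 0],
  [-1, 0, -0.142, 0.047, 0],
])

```text
time_s: 13.2
tool_pos: [0.5194, 0.3811, 0.0769]
tcp_rot: [[-0.002, 0.002, 1.0], [-0.002, 1.0, -0.002], [-1.0, -0.002, -0.002]]
wrist_force: [-4.5, 0.4, -1.3]
width: 0.0224
```

```bash
mv n.json s.json; python3 nx.py 0 15
```

```text
t 13.2 s 44.8 jig [-41.9  49.1] z 0.0769 Fn 3.7 Ft -2.5 meas-model mm n 1.31 N [-0.88 -0.47] tilt 0.002
[[-1, 0, -0.009, 0.005, 0], [-1, 0, -0.017, 0.01, 0], [-1, 0, -0.026, 0.015, 0], [-1, 0, -0.034, 0.021, 0], [-1, 0, -0.042, 0.026, 0], [-1, 0, -0.051, 0.032, 0], [-1, 0, -0.059, 0.038, 0], [-1, 0, -0.066, 0.044, 0], [-1, 0, -0.074, 0.051, 0], [-1, 0, -0.082, 0.057, 0], [-1, 0, -0.089, 0.064, 0], [-1, 0, -0.096, 0.071, 0], [-1, 0, -0.103, 0.078, 0], [-1, 0, -0.11, 0.085, 0], [-1, 0, -0.117, 0.093, 0]]
```

arm_command([
  [-1, 0, -0.009, 0.005, 0],
  [-1, 0, -0.017, 0.011, 0],
  [-1, 0, -0.025, 0.016, 0],
  [-1, 0, -0.033, 0.022, 0],
  [-1, 0, -0.041, 0.028, 0],
  [-1, 0, -0.049, 0.034, 0],
  [-1, 0, -0.057, 0.04, 0],
  [-1, 0, -0.064, 0.047, 0],
  [-1, 0, -0.072, 0.054, 0],
  [-1, 0, -0.08, 0.06, 0],
  [-1, 0, -0.087, 0.067, 0],
  [-1, 0, -0.094, 0.074, 0],
  [-1, 0, -0.101, 0.081, 0],
  [-1, 0, -0.108, 0.088, 0],
  [-1, 0, -0.115, 0.096, 0],
])

```text
time_s: 14.7
tool_pos: [0.5295, 0.3694, 0.0773]
tcp_rot: [[-0.001, 0.003, 1.0], [-0.001, 1.0, -0.003], [-1.0, -0.001, -0.001]]
wrist_force: [-3.7, -1.9, -1.4]
width: 0.0221
```

```bash
python3 - <<'E'
import json;s,d=json.load(open('s.json'));json.dump([s+15,d+.4],open('s.json','w'))
E
python3 nx.py 0 15; python3 nx.py 0.4 15 | tail -1
```

```text
t 14.7 s 59.8 jig [-40.7  33.6] z 0.0773 Fn 3.9 Ft -1.5 meas-model mm n 1.24 N [-0.67 -0.75] tilt 0.002
[[-1, 0, -0.007, 0.007, 0], [-1, 0, -0.013, 0.015, 0], [-1, 0, -0.019, 0.023, 0], [-1, 0, -0.025, 0.031, 0], [-1, 0, -0.031, 0.039, 0], [-1, 0, -0.036, 0.047, 0], [-1, 0, -0.042, 0.055, 0], [-1, 0, -0.047, 0.064, 0], [-1, 0, -0.052, 0.072, 0], [-1, 0, -0.057, 0.081, 0], [-1, 0, -0.061, 0.09, 0], [-1, 0, -0.066, 0.099, 0], [-1, 0, -0.07, 0.108, 0], [-1, 0, -0.074, 0.117, 0], [-1, 0, -0.078, 0.126, 0]]
[[-1, 0, -0.006, 0.008, 0], [-1, 0, -0.012, 0.016, 0], [-1, 0, -0.018, 0.024, 0], [-1, 0, -0.023, 0.032, 0], [-1, 0, -0.029, 0.04, 0], [-1, 0, -0.034, 0.049, 0], [-1, 0, -0.039, 0.057, 0], [-1, 0, -0.044, 0.066, 0], [-1, 0, -0.048, 0.074, 0], [-1, 0, -0.053, 0.083, 0], [-1, 0, -0.058, 0.092, 0], [-1, 0, -0.062, 0.1, 0], [-1, 0, -0.066, 0.109, 0], [-1, 0, -0.07, 0.118, 0], [-1, 0, -0.074, 0.127, 0]]
```

arm_command([
  [-1, 0, -0.006, 0.008, 0],
  [-1, 0, -0.012, 0.016, 0],
  [-1, 0, -0.018, 0.024, 0],
  [-1, 0, -0.023, 0.032, 0],
  [-1, 0, -0.029, 0.04, 0],
  [-1, 0, -0.034, 0.049, 0],
  [-1, 0, -0.039, 0.057, 0],
  [-1, 0, -0.044, 0.066, 0],
  [-1, 0, -0.048, 0.074, 0],
  [-1, 0, -0.053, 0.083, 0],
  [-1, 0, -0.058, 0.092, 0],
  [-1, 0, -0.062, 0.1, 0],
  [-1, 0, -0.066, 0.109, 0],
  [-1, 0, -0.07, 0.118, 0],
  [-1, 0, -0.074, 0.127, 0],
])

```text
time_s: 16.2
tool_pos: [0.5426, 0.3621, 0.0774]
tcp_rot: [[0.0, 0.003, 1.0], [-0.001, 1.0, -0.003], [-1.0, -0.001, 0.0]]
wrist_force: [-4.3, -2.2, -0.6]
width: 0.0222
```

```bash
mv n.json s.json; python3 nx.py 0 12; python3 nx.py 0.4 12 | tail -1
```

```text
t 16.2 s 74.8 jig [-34.7  19.9] z 0.0774 Fn 3.7 Ft -3.2 meas-model mm n 1.23 N [-0.37 -0.93] tilt 0.001
[[-1, 0, -0.004, 0.009, 0], [-1, 0, -0.007, 0.018, 0], [-1, 0, -0.01, 0.028, 0], [-1, 0, -0.013, 0.037, 0], [-1, 0, -0.016, 0.047, 0], [-1, 0, -0.018, 0.056, 0], [-1, 0, -0.02, 0.066, 0], [-1, 0, -0.022, 0.075, 0], [-1, 0, -0.024, 0.085, 0], [-1, 0, -0.026, 0.095, 0], [-1, 0, -0.027, 0.104, 0], [-1, 0, -0.028, 0.114, 0]]
[[-1, 0, -0.003, 0.009, 0], [-1, 0, -0.006, 0.019, 0], [-1, 0, -0.009, 0.028, 0], [-1, 0, -0.011, 0.038, 0], [-1, 0, -0.013, 0.047, 0], [-1, 0, -0.015, 0.057, 0], [-1, 0, -0.017, 0.066, 0], [-1, 0, -0.018, 0.076, 0], [-1, 0, -0.02, 0.086, 0], [-1, 0, -0.022, 0.095, 0], [-1, 0, -0.023, 0.105, 0], [-1, 0, -0.024, 0.114, 0]]
```

arm_command([
  [-1, 0, -0.003, 0.009, 0],
  [-1, 0, -0.006, 0.019, 0],
  [-1, 0, -0.009, 0.028, 0],
  [-1, 0, -0.011, 0.038, 0],
  [-1, 0, -0.013, 0.047, 0],
  [-1, 0, -0.015, 0.057, 0],
  [-1, 0, -0.017, 0.066, 0],
  [-1, 0, -0.018, 0.076, 0],
  [-1, 0, -0.02, 0.086, 0],
  [-1, 0, -0.022, 0.095, 0],
  [-1, 0, -0.023, 0.105, 0],
  [-1, 0, -0.024, 0.114, 0],
])

```text
time_s: 17.4
tool_pos: [0.5542, 0.3597, 0.0776]
tcp_rot: [[0.001, 0.003, 1.0], [-0.001, 1.0, -0.003], [-1.0, -0.001, 0.001]]
wrist_force: [-4.1, -3.6, -0.5]
width: 0.0222
```

```bash
mv n.json s.json; python3 nx.py -0.4 12|tail -1; python3 nx.py 0 12
```

```text
[[-1, 0, -0.001, 0.01, 0], [-1, 0, -0.003, 0.02, 0], [-1, 0, -0.005, 0.03, 0], [-1, 0, -0.007, 0.04, 0], [-1, 0, -0.01, 0.05, 0], [-1, 0, -0.013, 0.06, 0], [-1, 0, -0.017, 0.07, 0], [-1, 0, -0.021, 0.08, 0], [-1, 0, -0.024, 0.089, 0], [-1, 0, -0.028, 0.099, 0], [-1, 0, -0.033, 0.108, 0], [-1, 0, -0.038, 0.117, 0]]
t 17.4 s 86.8 jig [-26.8  11. ] z 0.0776 Fn 4.0 Ft -3.7 meas-model mm n 1.31 N [-0.11 -0.99] tilt 0.001
[[-1, 0, -0.001, 0.01, 0], [-1, 0, -0.002, 0.02, 0], [-1, 0, -0.003, 0.031, 0], [-1, 0, -0.005, 0.041, 0], [-1, 0, -0.008, 0.051, 0], [-1, 0, -0.01, 0.061, 0], [-1, 0, -0.013, 0.071, 0], [-1, 0, -0.017, 0.081, 0], [-1, 0, -0.021, 0.091, 0], [-1, 0, -0.025, 0.1, 0], [-1, 0, -0.029, 0.11, 0], [-1, 0, -0.034, 0.119, 0]]
```

arm_command([
  [-1, 0, -0.001, 0.01, 0],
  [-1, 0, -0.002, 0.02, 0],
  [-1, 0, -0.003, 0.031, 0],
  [-1, 0, -0.005, 0.041, 0],
  [-1, 0, -0.008, 0.051, 0],
  [-1, 0, -0.01, 0.061, 0],
  [-1, 0, -0.013, 0.071, 0],
  [-1, 0, -0.017, 0.081, 0],
  [-1, 0, -0.021, 0.091, 0],
  [-1, 0, -0.025, 0.1, 0],
  [-1, 0, -0.029, 0.11, 0],
  [-1, 0, -0.034, 0.119, 0],
])

```text
time_s: 18.6
tool_pos: [0.5646, 0.3569, 0.0772]
tcp_rot: [[-0.002, 0.002, 1.0], [-0.001, 1.0, -0.002], [-1.0, -0.001, -0.002]]
wrist_force: [-5.7, -2.8, -0.8]
width: 0.0223
```

```bash
mv n.json s.json; python3 nx.py -0.5 12|tail -1; python3 nx.py 0 12
```

```text
[[-1, 0, -0.006, 0.009, 0], [-1, 0, -0.012, 0.017, 0], [-1, 0, -0.018, 0.025, 0], [-1, 0, -0.025, 0.033, 0], [-1, 0, -0.032, 0.041, 0], [-1, 0, -0.039, 0.049, 0], [-1, 0, -0.046, 0.056, 0], [-1, 0, -0.054, 0.063, 0], [-1, 0, -0.062, 0.069, 0], [-1, 0, -0.069, 0.076, 0], [-1, 0, -0.077, 0.083, 0], [-1, 0, -0.086, 0.089, 0]]
t 18.6 s 98.8 jig [-20.2   2.6] z 0.0772 Fn 5.2 Ft -3.7 meas-model mm n 1.15 N [-0.48 -0.87] tilt 0.002
[[-1, 0, -0.005, 0.009, 0], [-1, 0, -0.011, 0.018, 0], [-1, 0, -0.017, 0.027, 0], [-1, 0, -0.023, 0.035, 0], [-1, 0, -0.029, 0.043, 0], [-1, 0, -0.036, 0.051, 0], [-1, 0, -0.043, 0.059, 0], [-1, 0, -0.051, 0.066, 0], [-1, 0, -0.058, 0.073, 0], [-1, 0, -0.066, 0.08, 0], [-1, 0, -0.074, 0.087, 0], [-1, 0, -0.083, 0.093, 0]]
```

arm_command([
  [-1, 0, -0.006, 0.009, 0],
  [-1, 0, -0.012, 0.017, 0],
  [-1, 0, -0.018, 0.025, 0],
  [-1, 0, -0.025, 0.033, 0],
  [-1, 0, -0.032, 0.041, 0],
  [-1, 0, -0.039, 0.049, 0],
  [-1, 0, -0.046, 0.056, 0],
  [-1, 0, -0.054, 0.063, 0],
  [-1, 0, -0.062, 0.069, 0],
  [-1, 0, -0.069, 0.076, 0],
])

```text
time_s: 19.6
tool_pos: [0.5713, 0.3514, 0.0771]
tcp_rot: [[-0.003, 0.001, 1.0], [0.001, 1.0, -0.001], [-1.0, 0.001, -0.003]]
wrist_force: [-7.1, -0.9, -0.9]
width: 0.0221
```

```bash
python3 - <<'E'
import json;s,d=json.load(open('s.json'));json.dump([s+10,d-.5],open('s.json','w'))
E
python3 nx.py -0.5 12|tail -1; python3 nx.py 0 12
```

```text
[[-1, 0, -0.008, 0.006, 0], [-1, 0, -0.017, 0.011, 0], [-1, 0, -0.026, 0.017, 0], [-1, 0, -0.035, 0.022, 0], [-1, 0, -0.044, 0.026, 0], [-1, 0, -0.053, 0.03, 0], [-1, 0, -0.063, 0.034, 0], [-1, 0, -0.072, 0.038, 0], [-1, 0, -0.081, 0.041, 0], [-1, 0, -0.091, 0.045, 0], [-1, 0, -0.101, 0.047, 0], [-1, 0, -0.11, 0.05, 0]]
t 19.6 s 108.8 jig [-18.   -5.8] z 0.0771 Fn 6.1 Ft -3.9 meas-model mm n 1.02 N [-0.77 -0.64] tilt 0.003
[[-1, 0, -0.008, 0.006, 0], [-1, 0, -0.016, 0.012, 0], [-1, 0, -0.025, 0.018, 0], [-1, 0, -0.033, 0.024, 0], [-1, 0, -0.042, 0.029, 0], [-1, 0, -0.051, 0.034, 0], [-1, 0, -0.061, 0.038, 0], [-1, 0, -0.07, 0.042, 0], [-1, 0, -0.08, 0.046, 0], [-1, 0, -0.089, 0.049, 0], [-1, 0, -0.099, 0.052, 0], [-1, 0, -0.109, 0.055, 0]]
```

arm_command([
  [-1, 0, -0.009, 0.005, 0],
  [-1, 0, -0.018, 0.01, 0],
  [-1, 0, -0.027, 0.015, 0],
  [-1, 0, -0.036, 0.02, 0],
  [-1, 0, -0.046, 0.023, 0],
  [-1, 0, -0.055, 0.027, 0],
  [-1, 0, -0.065, 0.03, 0],
  [-1, 0, -0.074, 0.034, 0],
  [-1, 0, -0.083, 0.037, 0],
  [-1, 0, -0.093, 0.041, 0],
])

```text
time_s: 20.6
tool_pos: [0.5758, 0.3437, 0.0775]
tcp_rot: [[-0.002, 0.0, 1.0], [0.003, 1.0, -0.0], [-1.0, 0.003, -0.002]]
wrist_force: [-5.4, 0.7, -1.3]
width: 0.0219
```

```bash
python3 - <<'E'
import json;s,d=json.load(open('s.json'));json.dump([s+10,d-1],open('s.json','w'))
E
python3 nx.py -0.5 12|tail -1; python3 nx.py 0 12
```

```text
[[-1, 0, -0.01, 0.002, 0], [-1, 0, -0.019, 0.004, 0], [-1, 0, -0.029, 0.006, 0], [-1, 0, -0.039, 0.007, 0], [-1, 0, -0.049, 0.008, 0], [-1, 0, -0.058, 0.008, 0], [-1, 0, -0.068, 0.008, 0], [-1, 0, -0.078, 0.008, 0], [-1, 0, -0.088, 0.008, 0], [-1, 0, -0.097, 0.008, 0], [-1, 0, -0.107, 0.007, 0], [-1, 0, -0.117, 0.006, 0]]
t 20.6 s 118.8 jig [-19.1 -14.7] z 0.0775 Fn 5.0 Ft -2.4 meas-model mm n 0.69 N [-0.95 -0.31] tilt 0.004
[[-1, 0, -0.009, 0.003, 0], [-1, 0, -0.019, 0.005, 0], [-1, 0, -0.029, 0.008, 0], [-1, 0, -0.038, 0.009, 0], [-1, 0, -0.048, 0.011, 0], [-1, 0, -0.058, 0.012, 0], [-1, 0, -0.068, 0.013, 0], [-1, 0, -0.078, 0.013, 0], [-1, 0, -0.088, 0.013, 0], [-1, 0, -0.097, 0.013, 0], [-1, 0, -0.107, 0.012, 0], [-1, 0, -0.117, 0.011, 0]]
```

arm_command([
  [-1, 0, -0.01, 0.002, 0],
  [-1, 0, -0.019, 0.004, 0],
  [-1, 0, -0.029, 0.006, 0],
  [-1, 0, -0.039, 0.007, 0],
  [-1, 0, -0.049, 0.008, 0],
  [-1, 0, -0.058, 0.008, 0],
  [-1, 0, -0.068, 0.008, 0],
  [-1, 0, -0.078, 0.008, 0],
  [-1, 0, -0.088, 0.008, 0],
  [-1, 0, -0.097, 0.008, 0],
])

```text
time_s: 21.6
tool_pos: [0.5777, 0.3337, 0.078]
tcp_rot: [[0.001, 0.001, 1.0], [0.003, 1.0, -0.001], [-1.0, 0.003, 0.001]]
wrist_force: [-4.5, 2.5, -0.2]
width: 0.0222
```

```bash
python3 - <<'E'
import json;s,d=json.load(open('s.json'));json.dump([s+10,d-.5],open('s.json','w'))
E
python3 nx.py -0.5 12|tail -1; python3 nx.py 0 12
```

```text
[[-1, 0, -0.01, -0.001, 0], [-1, 0, -0.019, -0.003, 0], [-1, 0, -0.029, -0.005, 0], [-1, 0, -0.039, -0.007, 0], [-1, 0, -0.049, -0.009, 0], [-1, 0, -0.059, -0.01, 0], [-1, 0, -0.07, -0.011, 0], [-1, 0, -0.08, -0.012, 0], [-1, 0, -0.09, -0.012, 0], [-1, 0, -0.101, -0.012, 0], [-1, 0, -0.111, -0.011, 0], [-1, 0, -0.121, -0.01, 0]]
t 21.6 s 128.8 jig [-23.5 -23.9] z 0.078 Fn 4.7 Ft -2.2 meas-model mm n 0.44 N [-1.    0.06] tilt 0.003
[[-1, 0, -0.01, -0.001, 0], [-1, 0, -0.019, -0.002, 0], [-1, 0, -0.029, -0.003, 0], [-1, 0, -0.039, -0.005, 0], [-1, 0, -0.049, -0.006, 0], [-1, 0, -0.06, -0.006, 0], [-1, 0, -0.07, -0.007, 0], [-1, 0, -0.08, -0.007, 0], [-1, 0, -0.09, -0.007, 0], [-1, 0, -0.1, -0.007, 0], [-1, 0, -0.111, -0.006, 0], [-1, 0, -0.121, -0.005, 0]]
```

arm_command([
  [-1, 0, -0.01, -0.001, 0],
  [-1, 0, -0.019, -0.002, 0],
  [-1, 0, -0.029, -0.003, 0],
  [-1, 0, -0.039, -0.005, 0],
  [-1, 0, -0.049, -0.006, 0],
  [-1, 0, -0.06, -0.006, 0],
  [-1, 0, -0.07, -0.007, 0],
  [-1, 0, -0.08, -0.007, 0],
  [-1, 0, -0.09, -0.007, 0],
  [-1, 0, -0.1, -0.007, 0],
  [-1, 0, -0.111, -0.006, 0],
  [-1, 0, -0.121, -0.005, 0],
])

```text
time_s: 22.8
tool_pos: [0.5772, 0.322, 0.0781]
tcp_rot: [[0.001, 0.001, 1.0], [0.004, 1.0, -0.001], [-1.0, 0.004, 0.001]]
wrist_force: [-5.0, 3.8, -0.4]
width: 0.0219
```

```bash
mv n.json s.json; python3 nx.py -0.4 15|tail -1;python3 nx.py 0.4 15|tail -1; python3 nx.py 0 15
```

```text
[[-1, 0, -0.01, 0.001, 0], [-1, 0, -0.02, 0.001, 0], [-1, 0, -0.031, 0.002, 0], [-1, 0, -0.041, 0.004, 0], [-1, 0, -0.051, 0.005, 0], [-1, 0, -0.061, 0.007, 0], [-1, 0, -0.071, 0.009, 0], [-1, 0, -0.081, 0.011, 0], [-1, 0, -0.091, 0.014, 0], [-1, 0, -0.101, 0.018, 0], [-1, 0, -0.11, 0.021, 0], [-1, 0, -0.12, 0.025, 0], [-1, 0, -0.129, 0.029, 0], [-1, 0, -0.139, 0.033, 0], [-1, 0, -0.148, 0.038, 0]]
[[-1, 0, -0.01, 0.002, 0], [-1, 0, -0.02, 0.003, 0], [-1, 0, -0.03, 0.005, 0], [-1, 0, -0.04, 0.008, 0], [-1, 0, -0.05, 0.01, 0], [-1, 0, -0.06, 0.013, 0], [-1, 0, -0.069, 0.016, 0], [-1, 0, -0.079, 0.019, 0], [-1, 0, -0.089, 0.022, 0], [-1, 0, -0.098, 0.025, 0], [-1, 0, -0.108, 0.029, 0], [-1, 0, -0.117, 0.032, 0], [-1, 0, -0.126, 0.036, 0], [-1, 0, -0.136, 0.04, 0], [-1, 0, -0.145, 0.045, 0]]
t 22.8 s 140.8 jig [-31.  -32.9] z 0.0781 Fn 4.6 Ft -4.2 meas-model mm n 0.13 N [-1.   -0.09] tilt 0.004
[[-1, 0, -0.01, 0.001, 0], [-1, 0, -0.02, 0.002, 0], [-1, 0, -0.03, 0.004, 0], [-1, 0, -0.04, 0.006, 0], [-1, 0, -0.05, 0.008, 0], [-1, 0, -0.06, 0.01, 0], [-1, 0, -0.07, 0.012, 0], [-1, 0, -0.08, 0.015, 0], [-1, 0, -0.09, 0.018, 0], [-1, 0, -0.099, 0.021, 0], [-1, 0, -0.109, 0.025, 0], [-1, 0, -0.119, 0.029, 0], [-1, 0, -0.128, 0.033, 0], [-1, 0, -0.137, 0.037, 0], [-1, 0, -0.146, 0.041, 0]]
```

arm_command([
  [-1, 0, -0.01, 0.001, 0],
  [-1, 0, -0.02, 0.002, 0],
  [-1, 0, -0.03, 0.004, 0],
  [-1, 0, -0.04, 0.006, 0],
  [-1, 0, -0.05, 0.008, 0],
  [-1, 0, -0.06, 0.01, 0],
  [-1, 0, -0.07, 0.012, 0],
  [-1, 0, -0.08, 0.015, 0],
  [-1, 0, -0.09, 0.018, 0],
  [-1, 0, -0.099, 0.021, 0],
  [-1, 0, -0.109, 0.025, 0],
  [-1, 0, -0.119, 0.029, 0],
])

```text
time_s: 24.0
tool_pos: [0.5798, 0.3088, 0.0777]
tcp_rot: [[-0.0, 0.001, 1.0], [0.002, 1.0, -0.001], [-1.0, 0.002, -0.0]]
wrist_force: [-5.1, 1.6, -1.6]
width: 0.0218
```

```bash
python3 - <<'E'
import json;s,d=json.load(open('s.json'));json.dump([s+12,d],open('s.json','w'))
E
python3 nx.py 0.5 16|tail -1; python3 nx.py 0 16
```

```text
[[-1, 0, -0.009, 0.005, 0], [-1, 0, -0.018, 0.009, 0], [-1, 0, -0.027, 0.014, 0], [-1, 0, -0.036, 0.019, 0], [-1, 0, -0.044, 0.025, 0], [-1, 0, -0.053, 0.03, 0], [-1, 0, -0.061, 0.036, 0], [-1, 0, -0.069, 0.042, 0], [-1, 0, -0.078, 0.048, 0], [-1, 0, -0.086, 0.053, 0], [-1, 0, -0.094, 0.059, 0], [-1, 0, -0.102, 0.066, 0], [-1, 0, -0.11, 0.072, 0], [-1, 0, -0.117, 0.079, 0], [-1, 0, -0.125, 0.086, 0], [-1, 0, -0.132, 0.092, 0]]
t 24.0 s 152.8 jig [-36.8 -45.1] z 0.0777 Fn 4.1 Ft -3.4 meas-model mm n 0.13 N [-0.93 -0.37] tilt 0.002
[[-1, 0, -0.009, 0.004, 0], [-1, 0, -0.019, 0.008, 0], [-1, 0, -0.028, 0.013, 0], [-1, 0, -0.037, 0.017, 0], [-1, 0, -0.046, 0.022, 0], [-1, 0, -0.055, 0.027, 0], [-1, 0, -0.064, 0.032, 0], [-1, 0, -0.072, 0.038, 0], [-1, 0, -0.081, 0.043, 0], [-1, 0, -0.089, 0.049, 0], [-1, 0, -0.097, 0.055, 0], [-1, 0, -0.105, 0.062, 0], [-1, 0, -0.113, 0.068, 0], [-1, 0, -0.121, 0.075, 0], [-1, 0, -0.128, 0.082, 0], [-1, 0, -0.136, 0.089, 0]]
```

Forces are steady at about 5 N. Continuing with +0.5 mm.

arm_command([
  [-1, 0, -0.009, 0.005, 0],
  [-1, 0, -0.018, 0.009, 0],
  [-1, 0, -0.027, 0.014, 0],
  [-1, 0, -0.036, 0.019, 0],
  [-1, 0, -0.044, 0.025, 0],
  [-1, 0, -0.053, 0.03, 0],
  [-1, 0, -0.061, 0.036, 0],
  [-1, 0, -0.069, 0.042, 0],
  [-1, 0, -0.078, 0.048, 0],
  [-1, 0, -0.086, 0.053, 0],
  [-1, 0, -0.094, 0.059, 0],
  [-1, 0, -0.102, 0.066, 0],
  [-1, 0, -0.11, 0.072, 0],
  [-1, 0, -0.117, 0.079, 0],
])

```text
time_s: 25.4
tool_pos: [0.5883, 0.2953, 0.0776]
tcp_rot: [[0.0, 0.002, 1.0], [-0.0, 1.0, -0.002], [-1.0, -0.0, 0.0]]
wrist_force: [-4.6, -0.4, -2.0]
width: 0.0222
```

```bash
python3 - <<'E'
import json;s,d=json.load(open('s.json'));json.dump([s+14,d+.5],open('s.json','w'))
E
python3 nx.py 0.5 18|tail -1; python3 nx.py 0 18
```

```text
[[-1, 0, -0.007, 0.007, 0], [-1, 0, -0.014, 0.015, 0], [-1, 0, -0.02, 0.022, 0], [-1, 0, -0.027, 0.03, 0], [-1, 0, -0.033, 0.038, 0], [-1, 0, -0.039, 0.046, 0], [-1, 0, -0.045, 0.054, 0], [-1, 0, -0.05, 0.062, 0], [-1, 0, -0.056, 0.07, 0], [-1, 0, -0.062, 0.078, 0], [-1, 0, -0.068, 0.087, 0], [-1, 0, -0.073, 0.095, 0], [-1, 0, -0.078, 0.104, 0], [-1, 0, -0.083, 0.112, 0], [-1, 0, -0.087, 0.121, 0], [-1, 0, -0.092, 0.13, 0], [-1, 0, -0.096, 0.139, 0], [-1, 0, -0.1, 0.148, 0]]
t 25.4 s 166.8 jig [-38.1 -61. ] z 0.0776 Fn 3.7 Ft -2.7 meas-model mm n 0.41 N [-0.75 -0.66] tilt 0.0
[[-1, 0, -0.007, 0.007, 0], [-1, 0, -0.015, 0.014, 0], [-1, 0, -0.022, 0.021, 0], [-1, 0, -0.029, 0.028, 0], [-1, 0, -0.035, 0.036, 0], [-1, 0, -0.042, 0.043, 0], [-1, 0, -0.048, 0.051, 0], [-1, 0, -0.054, 0.059, 0], [-1, 0, -0.06, 0.067, 0], [-1, 0, -0.066, 0.076, 0], [-1, 0, -0.072, 0.084, 0], [-1, 0, -0.077, 0.093, 0], [-1, 0, -0.082, 0.101, 0], [-1, 0, -0.087, 0.11, 0], [-1, 0, -0.092, 0.119, 0], [-1, 0, -0.096, 0.128, 0], [-1, 0, -0.101, 0.137, 0], [-1, 0, -0.105, 0.146, 0]]
```

arm_command([
  [-1, 0, -0.007, 0.007, 0],
  [-1, 0, -0.014, 0.015, 0],
  [-1, 0, -0.02, 0.022, 0],
  [-1, 0, -0.027, 0.03, 0],
  [-1, 0, -0.033, 0.038, 0],
  [-1, 0, -0.039, 0.046, 0],
  [-1, 0, -0.045, 0.054, 0],
  [-1, 0, -0.05, 0.062, 0],
  [-1, 0, -0.056, 0.07, 0],
  [-1, 0, -0.062, 0.078, 0],
  [-1, 0, -0.068, 0.087, 0],
  [-1, 0, -0.073, 0.095, 0],
  [-1, 0, -0.078, 0.104, 0],
  [-1, 0, -0.083, 0.112, 0],
  [-1, 0, -0.087, 0.121, 0],
  [-1, 0, -0.092, 0.13, 0],
  [-1, 0, -0.096, 0.139, 0],
  [-1, 0, -0.1, 0.148, 0],
])

```text
time_s: 27.2
tool_pos: [0.6033, 0.2853, 0.0776]
tcp_rot: [[0.0, 0.002, 1.0], [-0.0, 1.0, -0.002], [-1.0, -0.0, 0.0]]
wrist_force: [-3.5, -2.4, -1.7]
width: 0.0224
```

```bash
python3 - <<'E'
import json;s,d=json.load(open('s.json'));json.dump([s+18,d+.5],open('s.json','w'))
E
python3 nx.py 0 4
```

```text
t 27.2 s 184.8 jig [-32.1 -77.9] z 0.0776 Fn 3.6 Ft -2.3 meas-model mm n 0.47 N [-0.39 -0.92] tilt 0.0
[[-1, 0, -0.004, 0.009, 0], [-1, 0, -0.007, 0.019, 0], [-1, 0, -0.011, 0.028, 0], [-1, 0, -0.014, 0.037, 0]]
```

The pass is complete at jig y≈-78. Retreat outward, then up.

arm_command([
  [-1, 0, -0.1, -0.04, 0],
  [-1, 0, -0.2, -0.08, 0],
  [-1, 0, -0.3, -0.13, 0],
  [-1, 0, -0.4, -0.17, 0],
  [-1, -0.1, -0.4, -0.17, 0],
  [-1, -0.3, -0.4, -0.17, 0],
  [-1, -0.5, -0.4, -0.17, 0],
  [-1, -0.7, -0.4, -0.17, 0],
  [-1, -0.9, -0.4, -0.17, 0],
  [-1, -0.9, -0.4, -0.17, 0],
  [-1, -0.9, -0.4, -0.17, 0],
])

```text
time_s: 28.3
tool_pos: [0.5862, 0.2459, 0.168]
tcp_rot: [[0.001, 0.002, 1.0], [0.001, 1.0, -0.002], [-1.0, 0.001, 0.001]]
wrist_force: [-0.4, 0.1, -1.8]
width: 0.0224
```

arm_command([
  [-1, 0, -0.2, -0.1, 0],
  [-1, 0, -0.4, -0.2, 0],
  [-1, 0, -0.6, -0.3, 0],
  [-1, 0, -0.8, -0.4, 0],
  [-1, 0, -1, -0.5, 0],
])

```text
time_s: 28.8
tool_pos: [0.5344, 0.1448, 0.166]
tcp_rot: [[-0.002, 0.002, 1.0], [-0.001, 1.0, -0.002], [-1.0, -0.001, -0.002]]
wrist_force: [-0.6, -0.9, -1.3]
width: 0.0219
```

arm_command([
  [-1, 0, -0.1, -0.03, 0],
  [-1, 0, -0.2, -0.05, 0],
  [-1, 0, -0.22, -0.05, 0],
  [-1, 0, -0.22, -0.05, 0],
  [-1, 0, -0.22, -0.05, 0],
  [-1, 0, -0.22, -0.05, 0],
])

```text
time_s: 29.4
tool_pos: [0.5308, 0.1246, 0.1674]
tcp_rot: [[0.0, 0.001, 1.0], [0.0, 1.0, -0.001], [-1.0, 0.0, 0.0]]
wrist_force: [-0.9, -0.5, -2.0]
width: 0.0218
```

```bash
python3 - <<'E'
from h import *
s=st();im,d=ctrl.read_camera('side');cv2.imwrite('pics/e.png',cv2.resize(im[130:250,180:300],(600,600),interpolation=cv2.INTER_CUBIC))
x,y,z=s['tool_pos']
print((proj('side',[[x,y,z-.0076],[x,y,z-.0526],[.531,.1238,.072]])-[180,130]+.5)*5)
E
```

```text
{'time_s': 29.4, 'joints': [-0.7703, 0.1394, 0.5367, 1.8047, -0.0758, 1.2178, -0.2126], 'tool_pos': [0.5308, 0.1246, 0.1674], 'tcp_rot': [[0.0, 0.0009, 1.0], [0.0, 1.0, -0.0009], [-1.0, 0.0, 0.0]], 'wrist_force': [-0.907, -0.5181, -1.9781], 'torque': [-0.1168, 0.0492, -0.0596], 'width': 0.0218}
[[290.46661534 262.63479428]
 [291.11063552 333.65183496]
 [292.8878719  398.79047611]]
```

View pics/e.png

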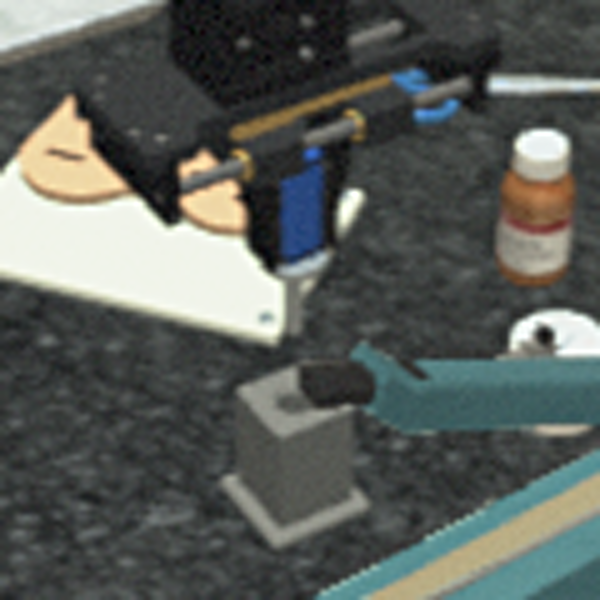

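The hole mouth is at crop px (292,402) and the shaft tip at (290,333), directly above it and nearly upright. Lowering.

arm_command([
  [-1, 0.1, -0.005, 0, 0],
  [-1, 0.2, -0.005, 0, 0],
  [-1, 0.3, -0.005, 0, 0],
  [-1, 0.36, -0.005, 0, 0],
  [-1, 0.4, -0.005, 0, 0],
  [-1, 0.43, -0.005, 0, 0],
  [-1, 0.46, -0.005, 0, 0],
  [-1, 0.49, -0.005, 0, 0],
  [-1, 0.52, -0.005, 0, 0],
  [-1, 0.55, -0.005, 0, 0],
])

```text
time_s: 30.45
tool_pos: [0.5308, 0.1232, 0.1125]
tcp_rot: [[0.0, 0.002, 1.0], [0.0, 1.0, -0.002], [-1.0, 0.0, 0.0]]
wrist_force: [0.1, 0.4, -0.6]
width: 0.0224
```

arm_command([
  [-1, 0.05, 0, 0, 0],
  [-1, 0.1, 0, 0, 0],
  [-1, 0.15, 0, 0, 0],
  [-1, 0.2, 0, 0, 0],
  [-1, 0.24, 0, 0, 0],
  [-1, 0.27, 0, 0, 0],
  [-1, 0.29, 0, 0, 0],
  [-1, 0.31, 0, 0, 0],
  [-1, 0.31, 0, 0, 0],
  [-1, 0.31, 0, 0, 0],
])

```text
time_s: 31.45
tool_pos: [0.5308, 0.1233, 0.0817]
tcp_rot: [[0.0, 0.002, 1.0], [0.0, 1.0, -0.002], [-1.0, 0.0, 0.0]]
wrist_force: [0.1, 0.2, -1.4]
width: 0.0221
```

arm_command([
  [-1, 0.005, 0, 0, 0],
  [-1, 0.01, 0, 0, 0],
  [-1, 0.015, 0, 0, 0],
  [-1, 0.02, 0, 0, 0],
  [-1, 0.02, 0, 0, 0],
  [-1, 0.02, 0, 0, 0],
])

```text
time_s: 32.05
tool_pos: [0.5307, 0.1232, 0.0796]
tcp_rot: [[0.0, 0.002, 1.0], [0.0, 1.0, -0.002], [-1.0, 0.0, 0.0]]
wrist_force: [-0.2, 0.9, -0.5]
width: 0.022
```

arm_command([
  [-0.4, 0, 0, 0, 0],
  [0, 0, 0, 0, 0],
  [0.5, 0, 0, 0, 0],
  [1, 0, 0, 0, 0],
  [1, 0, 0, 0, 0],
  [1, 0, 0, 0, 0],
  [1, 0, 0, 0, 0],
  [1, 0, 0, 0, 0],
])

```text
time_s: 32.85
tool_pos: [0.5307, 0.1232, 0.0796]
tcp_rot: [[0.0, 0.002, 1.0], [0.0, 1.0, -0.002], [-1.0, 0.0, 0.0]]
wrist_force: [-0.8, -0.0, 0.5]
width: 0.0738
```

arm_command([
  [1, -0.15, 0, 0, 0],
  [1, -0.35, 0, 0, 0],
  [1, -0.6, 0, 0, 0],
  [1, -0.8, 0, 0, 0],
  [1, -1, 0, 0, 0],
  [1, -1, 0, 0, 0],
])

```text
time_s: 33.45
tool_pos: [0.5329, 0.1236, 0.1836]
tcp_rot: [[0.006, 0.002, 1.0], [0.003, 1.0, -0.002], [-1.0, 0.003, 0.006]]
wrist_force: [0.4, -1.0, 0.3]
width: 0.0869
```

```bash
python3 - <<'E'
from h import *
st();im,d=ctrl.read_camera('side');cv2.imwrite('pics/f.png',cv2.resize(im[130:250,180:300],(600,600),interpolation=cv2.INTER_CUBIC))
h=cv2.cvtColor(im,cv2.COLOR_BGR2HSV);m=cv2.inRange(h,(100,130,60),(128,255,255));v,u=np.nonzero(m[178:215,226:254]);print(u.min()+226,u.max()+226,v.min()+178,v.max()+178)
h=cv2.cvtColor(cv2.imread('pics/side0.png'),cv2.COLOR_BGR2HSV);m=cv2.inRange(h,(100,130,60),(128,255,255));v,u=np.nonzero(m[178:215,226:254]);print('start',u.min()+226,u.max()+226,v.min()+178,v.max()+178)
E
```

```text
{'time_s': 33.45, 'joints': [-0.7732, 0.1243, 0.5404, 1.786, -0.0689, 1.2428, -0.2169], 'tool_pos': [0.5329, 0.1236, 0.1836], 'tcp_rot': [[0.0062, 0.0024, 1.0], [0.0029, 1.0, -0.0024], [-1.0, 0.0029, 0.0062]], 'wrist_force': [0.3874, -0.9858, 0.3086], 'torque': [-0.0951, 0.0372, -0.049], 'width': 0.0869}
233 243 187 209
start 233 243 187 209
```

View pics/f.png

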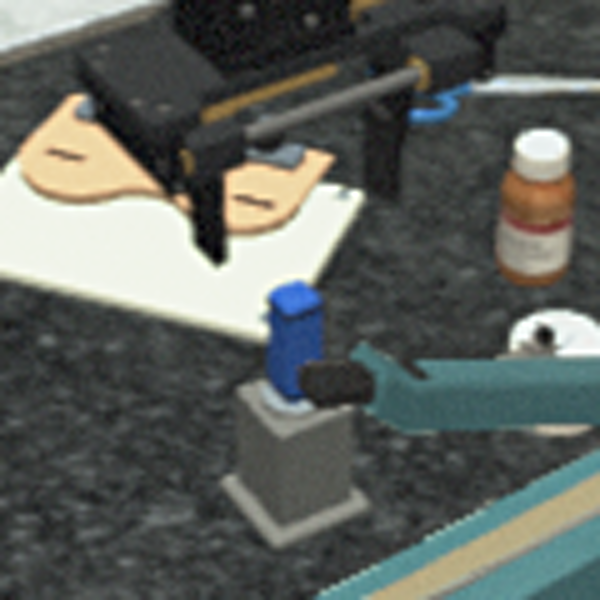

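The burnisher is back where it started: its grip occupies the same pixels as in the first picture, and the gripper is clear above it. Handing in.

```bash
python3 -c "
from h import *
print(ctrl.finish_job());st()"
```

```text
the job is handed in; nothing more can be done
None
the job is handed in; nothing more can be done
```

I took the burnisher from the grey stand and rubbed it along the splint edge in one unbroken pass. It went from about jig y = +83 to -78 mm at about 1 cm/s. I then put it back in the stand, let go, and handed the job in after 33.5 s of the 72 s allowed; no verdict is given.

- **Pressure:** the horizontal wrist force was about 4 to 7.2 N at every check between moves. I had no readings within a move, so brief peaks or dips there are unknown.
- **Depth:** the round end was worked out to be about 25 mm above the jig's underside. One camera check before the pass put it about 3 pixels (roughly 5 mm) higher, which is still within the gap.
- **Blank position:** the edge lay about 1 mm further out than the cameras suggested on the left and in the hollow, so I corrected the path from the force readings as I went.
- **Back in the stand:** the last side view shows the grip at exactly the same pixels as at the start, with the collar on the stand's top. The gripper was open and about 40 mm above the grip.
- **Bystanders:** the bottle and pot looked unmoved in that view. The tape and cream tube were outside it; the arm's route stayed clear of them.

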